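# Scan the brooch case's label and snap the case shut

## Task

Book the finished brooch into stock: pick up the cordless scanner, aim its window squarely at the middle of the barcode label inside the open lid of the wooden case from about 8 cm away, and hold it steady there for two full seconds. Then lay the scanner back on its rubber mat, right way up and without dropping it, and press the case lid fully shut so that its catch snaps home. Do not disturb the jar, pliers, bowl and shell blank lying around.

Things in the scene. Friction and masses are not known exactly. Their poses are not given: they have to be found in the camera images.
- scanner: Loose grey cordless scanner, 0.18 kg: level bar body 130 x 38 wide x 36 high (x -85 to +45) with a drooping head 50 wide at its front (x +24 to +86, z 7 to 65). Origin: under the body, near the centre of mass, the best place to grip across the width. x points to the head, z up. The head looks forward and 35 degrees below x.
- window (a point): Centre of the scanner's reading window, at (76, 0, 21) in the scanner's frame. Its x axis is the line of sight, pointing out of the window: forward and 35 degrees down when the scanner is level.
- mat: Black rubber mat, fixed to the bench, 220 (x) x 150 (y) x 4 thick; the scanner starts on it. Origin: centre of its underside.
- case: Dark wooden presentation case, fixed to the bench, 120 deep (x) x 170 wide (y) x 50 high to the rim, walls 7, holding a pad with a copper fan brooch and a shell disc (all below the rim). Origin: centre of its underside; its lid is hinged on the +x (far) rim and opens up and back.
- lid (a joint): Lid angle, rad: 0 shut, 1.57 upright, more when leaning back from the robot. Stiff hinge: it stays where left. Board 120 from hinge to front edge x 170 wide x 10 thick; brass tongue 30 wide amid the front edge, reaching 11 past it and 16 below the underside. A spring catch resists over the last 0.08 rad (about 5 N at the front edge), then holds it shut.
- lid_hinge (a point): Middle of the hinge line, at (60, 0, 50) in the case's frame. Axes turn with the lid: from here the lid runs to -x; z is the lid's outer face (the lid's underside is z = 0, its outer face z = 10).
- lid_front (a point): Middle of the front edge of the lid's outer face, at (-120, 0, 10) in the axes of lid_hinge; axes as lid_hinge.
- label (a point): Centre of the white paper barcode label, 56 wide (y) x 34 high, on the middle of the lid's inner face, 62 from the hinge line. Its x axis points straight out of the label (towards the robot and upwards while the lid is open).
- jar: Bystander: glass jar with brass cap, 68 across x 95 high. Origin: centre of its underside.
- pliers: Bystander: dark pliers lying flat, about 125 x 63 x 13. Origin: under the pivot.
- bowl: Bystander: dark metal bowl, 110 across x 45 high. Origin: centre of its underside.
- blank: Bystander: round white shell blank, 48 across x 5 thick. Origin: centre of its underside.
There are look-alikes about, which are no part of the job. Of the things like the scanner, leave any that is green; of the rest the larger one is meant.

How it is judged:
By the outcome, as a careful person would: the job done as asked, in the order asked, and still so for the second after the job is handed in, with the robot touching nothing.
It also fails if it takes over 64 s, if anything falls off the work surface, if the arm or the gripper's body presses on something with over 40 N, if the wrist force passes 120 N, or if a joint passes its speed limit or range.

## Robot

A 7-joint arm with a two-finger parallel gripper is mounted at the origin on the work surface. World frame = base frame: x ahead of the robot, y to its left, z up, the work surface at z = 0. Lengths are in m, angles in rad, forces in N, time in s.
With the tool pointing down it reaches from about 0.4 to 0.85 m from the base axis. Payload 10.4 kg.
Tool frame: the origin (TCP) lies at the very end of the fingers, on their centre line; the grasp point (between the pads) lies 19 mm behind it (ctrl.hold_point_z is the z of the grasp point in the tool frame, in m); z points along the fingers, y is the direction in which the jaws open and shut (so a half turn about z gives the same grasp; the last joint's range is limited). The gripper opens to 87 mm and grips with 3 to 60 N. Pads are 19 mm wide; open, the fingers measure 117 mm over their backs; the gripper's body (75 mm by 190 mm) begins 51 mm behind the grasp point.
Start: joints at [-0.023, 0.332, -0.065, 1.46, 0.022, 1.35, -0.088], TCP at [0.625, 0, 0.223] pointing down, gripper open.
Joint ranges: [-2.6, 2.6], [-0.5, 2.12], [-1.47, 1.34], [0.16, 2.42], [-1.27, 4.41], [0.06, 2.06], [-2.6, 2.6]. Speed limits (rad/s): [2.22, 2.22, 2.79, 2.79, 3.14, 3.14, 3.14].

## Interface

Orientations are given as a unit quaternion [w, x, y, z].
In Python, from cell import readout, vision, workorder, ctrl gives the robot as it stands.
- The arm moves only by the tool send_rows, never from a script. Its argument "series" is a list of rows, each a list of 6 numbers: the shift along the tool's x, y, z in m, then the turn, a rotation vector about the tool's x, y, z in rad. A call has 1 to 20 rows; each row is the pose to reach, as a shift and turn from the pose commanded when the call began, along the tool's axes at that moment; what a row does not reach only later rows make up. A row lasts 1/10 s, in which the tool goes at most 50 mm and 8.59 degrees, less where a joint would pass 70% of its speed; a pose out of reach is approached as far as the arm can. A call with a gripper value outside its range is refused whole. "grip" is the gripper command: -1 is shut, 1 is fully open, values between are in proportion, set as the call begins (left out, the last holds). The fingers move at their own pace and stop on an object; "grip_force" is the grip in N (left out, the last holds). Time passes only in rows, so rows that repeat a pose let the fingers close. It gives the time, the measured TCP pose, the force and the opening at its end, in the units of the state.
- readout.get_obs(): the state, without advancing time (a new reading comes with each control period).
- vision.read_camera(name): name is "scene" or "side" or "wrist"; returns a dict with "color" (384x512x3 uint8, blue, green, red), "intrinsics" (3x3 intrinsics, pixels), "world_to_cam" (4x4, takes a point from world to camera coordinates); the wrist camera has in their place "T_tool_cam" (4x4, takes a point from camera to tool coordinates, whose origin is the TCP and whose axes are the flange's). Camera axes: x right, y up, looking along -z (the intrinsics and any distortion apply to the point x, -y, -z); pixel columns grow to the right and rows downward; lengths in m; the calibration is good to about 2 mm. A picture is of the moment at which its call begins: read the wrist's pose just before it. There is no depth.
- workorder.finish_job(): hands the job in, once; it reports no verdict.
The state is a dict: "clock": time; "q": joint angles; "dq": joint speeds; "joint_efforts": joint torques, N m; "ee_pos": TCP position; "eef_rot": TCP orientation; "ft_force": force on the tool from outside, world axes, zero at the start; "ft_torque": the same for the moment, N m; "finger_gap": opening from 0.0 (shut) to 1.0 (fully open).
Only numpy, scipy, OpenCV 4.12 (cv2) and the standard library are available. Lean on these libraries where they do the work, as an engineer would, in place of code of your own. Each camera call takes 0.05 s, during which the arm holds its last target. There are 200 camera calls.

## Working session

There is one attempt and no reset: what is moved stays moved. The work goes in short steps, Python scripts to look and compute and a tool call to move; the robot and the scene stay as the last step left them, time stands still between calls to the robot, and variables do not carry over. Pictures are saved under pics/ and viewed, about 8 in all and at most 12, crops included, and the job is handed in when it is done.

Besides the shell and the picture viewer there is one more tool, called after "Emit:" as name([rows], argument=value, ...), one row to a line, values as JSON. send_rows: Moves the arm, as the interface text tells. Its arguments: {"type":"object","properties":{"series":{"type":"array"},"grip":{"type":"number"},"grip_force":{"type":"number"}},"required":["series"]}

```bash
mkdir -p pics; ls; python3 - <<'E'
from cell import readout, vision, workorder, ctrl
import cv2,numpy as np,pickle
o=readout.get_obs();print(o, ctrl.hold_point_z)
d={}
for n in ("scene","side","wrist"):
    c=vision.read_camera(n);d[n]=c;print(n,{k:np.round(v,4).tolist() for k,v in c.items() if k!="color"})
    cv2.imwrite(f"pics/{n}0.png",c["color"])
pickle.dump((o,d),open("d0.pkl","wb"))
s=np.hstack([d["scene"]["color"],d["side"]["color"]]);cv2.imwrite("pics/both0.png",cv2.resize(s,(800,300)))
E
```

```text
pics
{'clock': 0.0, 'q': array([-0.02259998,  0.33290771, -0.06473937,  1.46093874,  0.02162391,
        1.34986355, -0.08854265]), 'dq': array([-0.0013579 ,  0.0012528 , -0.00200475,  0.00125282,  0.00081537,
       -0.00011954, -0.0007977 ]), 'joint_efforts': array([-1.20520472e-04, -6.23245955e+01,  2.44190963e-02, -3.89891267e+01,
       -6.13984605e-02,  3.97891912e-02,  1.87085252e-04]), 'ee_pos': array([6.24624100e-01, 1.06073862e-05, 2.21732881e-01]), 'eef_rot': array([-4.75378558e-04,  7.07099271e-01,  7.07113935e-01, -5.27769875e-04]), 'ft_force': array([ 0.75892893, -0.89561232, -0.40832207]), 'ft_torque': array([ 0.028615  , -0.04966036, -0.01556557]), 'finger_gap': 1.0010323040256683} -0.0187
scene {'intrinsics': [[420.7923, 0.0, 255.6485], [0.0, 420.7923, 194.4374], [0.0, 0.0, 1.0]], 'world_to_cam': [[0.3354, 0.9421, -0.0021, -0.2066], [-0.7802, 0.279, 0.5599, 0.4009], [0.528, -0.1862, 0.8286, -1.514], [0.0, 0.0, 0.0, 1.0]]}
side {'intrinsics': [[379.1683, 0.0, 257.0216], [0.0, 379.1683, 189.3147], [0.0, 0.0, 1.0]], 'world_to_cam': [[-0.9864, -0.1633, 0.0186, 0.5542], [0.1158, -0.6104, 0.7836, -0.1065], [-0.1167, 0.7751, 0.621, -1.0043], [0.0, 0.0, 0.0, 1.0]]}
wrist {'intrinsics': [[276.9828, 0.0, 255.9373], [0.0, 276.9828, 192.0252], [0.0, 0.0, 1.0]], 'T_tool_cam': [[0.0001, 0.9667, 0.2558, 0.0694], [1.0, -0.0001, 0.0, 0.0007], [0.0001, 0.2558, -0.9667, -0.1629], [0.0, 0.0, 0.0, 1.0]]}
```

View pics/scene0.png

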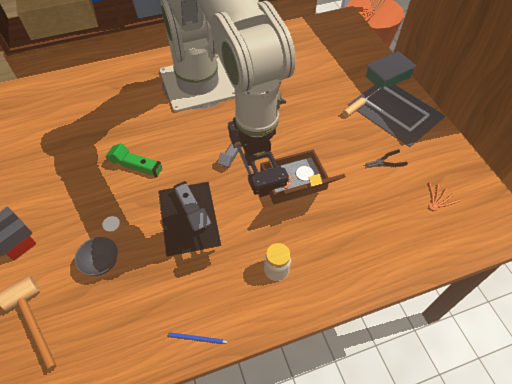

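View pics/side0.png

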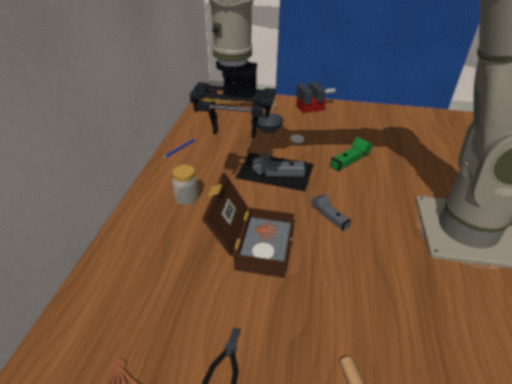

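Scene view: the scanner is on the black mat at about (192,205), with its head towards (205,222). The small grey decoy is at (230,152) and the green one at (135,160). The case is at (300,175), partly hidden by the gripper. Side view: the open lid and label are at (229,210), the case at (265,245) and the scanner at (278,167). I'll enlarge these for corner picking.

```bash
python3 - <<'E'
import cv2,pickle,numpy as np
o,d=pickle.load(open("d0.pkl","rb"))
a=cv2.resize(d["side"]["color"][140:290,190:330],None,fx=4,fy=4,interpolation=cv2.INTER_CUBIC) #560x600
cv2.imwrite("pics/sidecrop.png",a)
b=cv2.resize(d["scene"]["color"][140:260,150:350],None,fx=4,fy=4,interpolation=cv2.INTER_CUBIC)
cv2.imwrite("pics/scenecrop.png",b)
E
```

```text
(no output)
```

View pics/sidecrop.png

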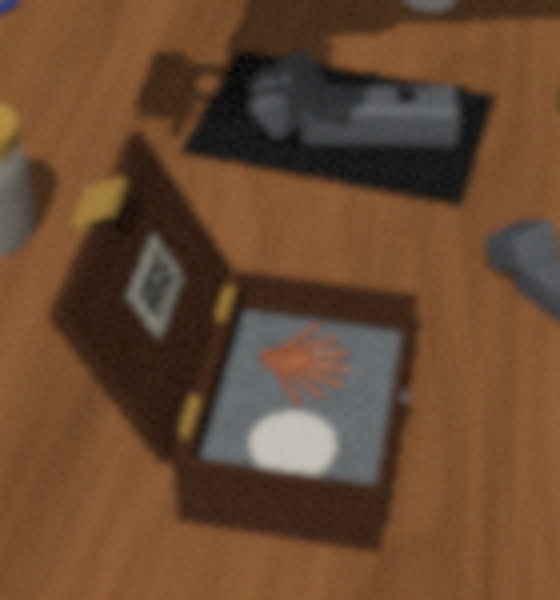

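View pics/scenecrop.png

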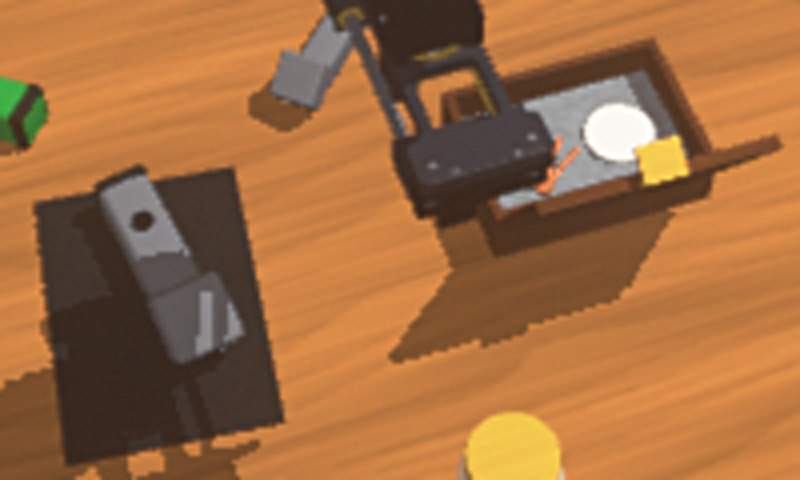

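Side crop: mat corners (240,52), (493,97), (462,203), (187,152); label corners (155,235), (185,265), (160,338), (127,290); case base corners (180,520), (380,548); lid corners (137,133), (53,315). Scene crop: mat corners (33,203), (235,168), (285,420), (66,465); scanner tail top edge (97,188)-(143,168).

```bash
cat > cam.py <<'E'
import numpy as np
def ray(c,uv,T=None):
    K=c["intrinsics"]; W=np.linalg.inv(c["world_to_cam"]) if T is None else T
    d=np.linalg.inv(K)@[uv[0],uv[1],1.]; d=np.array([d[0],-d[1],-d[2]])
    d=W[:3,:3]@d; return W[:3,3],d/np.linalg.norm(d)
def onz(c,uv,z,T=None):
    o,d=ray(c,uv,T); return o+d*(z-o[2])/d[2]
def two(r1,r2):
    (a,d),(b,e)=r1,r2
    s=np.linalg.lstsq(np.c_[d,-e],b-a,rcond=None)[0]
    p,q=a+s[0]*d,b+s[1]*e; return (p+q)/2,np.linalg.norm(p-q)
def proj(c,P,T=None):
    M=c["world_to_cam"] if T is None else np.linalg.inv(T)
    p=M[:3,:3]@P+M[:3,3]; q=c["intrinsics"]@[p[0],-p[1],-p[2]]; return q[:2]/q[2]
E
python3 - <<'E'
import pickle,numpy as np;from cam import *
np.set_printoptions(precision=4,suppress=True)
o,d=pickle.load(open("d0.pkl","rb"));S,C=d["side"],d["scene"]
s=lambda x,y:(190+(x+.5)/4-.5,140+(y+.5)/4-.5)
c=lambda x,y:(150+(x+.5)/4-.5,140+(y+.5)/4-.5)
def rep(name,cam,pts,z):
    P=np.array([onz(cam,p,z) for p in pts]);print(name,z,P[:,:2].tolist().__repr__() if 0 else P[:,:2].round(4).tolist(),"mean",P.mean(0),"sides",np.linalg.norm(np.roll(P,-1,0)-P,axis=1))
rep("mat side",S,[s(240,52),s(493,97),s(462,203),s(187,152)],.004)
rep("mat scene",C,[c(33,203),c(235,168),c(285,420),c(66,465)],.004)
rep("rim side",S,[s(233,272),s(416,297),s(385,487),s(178,462)],.05)
rep("base side",S,[s(180,520),s(380,548)],0)
rep("base scene",C,[c(500,255),c(708,197)],0)
rep("rim scene",C,[c(655,38),c(715,190)],.05)
rep("scn tail top scene",C,[c(97,188),c(143,168)],.04)
rep("scn head top scene",C,[c(150,293),c(215,270)],.067)
rep("scn head front scene",C,[c(185,363),c(245,330)],.03)
rep("scn tail top side",S,[s(458,90)],.04); rep("scn tail bot side",S,[s(458,145)],.004)
print("lid corner +y", two(ray(S,s(53,315)),ray(C,c(780,140))))
print("tongue",two(ray(S,s(102,202)),ray(C,c(662,160))))
E
```

```text
mat side 0.004 [[0.6286, -0.2513], [0.4163, -0.2249], [0.432, -0.0822], [0.6434, -0.1057]] mean [ 0.5301 -0.166   0.004 ] sides [0.214  0.1436 0.2127 0.1463]
mat scene 0.004 [[0.4167, -0.2366], [0.4364, -0.0868], [0.6514, -0.1132], [0.6343, -0.2611]] mean [ 0.5347 -0.1744  0.004 ] sides [0.151  0.2167 0.1489 0.219 ]
rim side 0.05 [[0.5741, 0.0763], [0.4553, 0.0786], [0.4583, 0.2388], [0.575, 0.2415]] mean [0.5157 0.1588 0.05  ] sides [0.1189 0.1602 0.1167 0.1652]
base side 0 [[0.5748, 0.2415], [0.4576, 0.241]] mean [0.5162 0.2412 0.    ] sides [0.1171 0.1171]
base scene 0 [[0.5736, 0.0737], [0.5777, 0.2379]] mean [0.5757 0.1558 0.    ] sides [0.1643 0.1643]
rim scene 0.05 [[0.4601, 0.2412], [0.6032, 0.224]] mean [0.5317 0.2326 0.05  ] sides [0.1442 0.1442]
scn tail top scene 0.04 [[0.4462, -0.1891], [0.4401, -0.1536]] mean [ 0.4431 -0.1713  0.04  ] sides [0.0361 0.0361]
scn head top scene 0.067 [[0.5624, -0.1759], [0.5595, -0.13]] mean [ 0.561 -0.153  0.067] sides [0.0461 0.0461]
scn head front scene 0.03 [[0.6007, -0.1666], [0.5895, -0.1211]] mean [ 0.5951 -0.1438  0.03  ] sides [0.0469 0.0469]
scn tail top side 0.04 [[0.4446, -0.1759]] mean [ 0.4446 -0.1759  0.04  ] sides [0.]
scn tail bot side 0.004 [[0.4397, -0.1539]] mean [ 0.4397 -0.1539  0.004 ] sides [0.]
lid corner +y (array([0.6405, 0.2384, 0.1489]), np.float64(0.001598990648391572))
tongue (array([0.6355, 0.1546, 0.16  ]), np.float64(1.4635330773213e-05))
```

Emit:
send_rows([
  [-0.016,-0.01,0.006,0,0,0.14],
  [-0.032,-0.02,0.012,0,0,0.28],
  [-0.048,-0.03,0.018,0,0,0.42],
  [-0.064,-0.04,0.024,0,0,0.56],
  [-0.08,-0.05,0.03,0,0,0.7],
  [-0.096,-0.06,0.036,0,0,0.84],
  [-0.112,-0.07,0.042,0,0,0.98],
  [-0.128,-0.08,0.048,0,0,1.12],
  [-0.144,-0.09,0.054,0,0,1.26],
  [-0.156,-0.098,0.062,0,0,1.396],
  [-0.156,-0.098,0.062,0,0,1.396],
  [-0.156,-0.098,0.062,0,0,1.396],
], grip=1)

```text
clock: 1.35
ee_pos: [0.5272, -0.1554, 0.1606]
eef_rot: [-0.0, 0.996, 0.089, 0.0]
ft_force: [0.6, -0.1, 0.3]
finger_gap: 1.002
```

```bash
cat >> cam.py <<'E'
from scipy.spatial.transform import Rotation as Rt
def toolT(o):
    w,x,y,z=o["eef_rot"]; T=np.eye(4); T[:3,:3]=Rt.from_quat([x,y,z,w]).as_matrix(); T[:3,3]=o["ee_pos"]; return T
def plan(o,pos,R):
    "shift and rotvec in tool axes from pose o to world pose"
    T=toolT(o); return T[:3,:3].T@(np.array(pos)-T[:3,3]), Rt.from_matrix(T[:3,:3].T@R).as_rotvec()
E
python3 - <<'E'
from cell import readout, vision
import cv2,pickle
d={}
o=readout.get_obs()
for n in ("wrist","scene"): d[n]=vision.read_camera(n)
pickle.dump((o,d),open("d1.pkl","wb"));print(o["clock"],o["ee_pos"],o["eef_rot"],o["q"])
cv2.imwrite("pics/w1.png",d["wrist"]["color"])
s=d["scene"]["color"][120:250,210:370];cv2.imwrite("pics/s1.png",cv2.resize(s,None,fx=4.5,fy=4.5,interpolation=cv2.INTER_CUBIC))
E
```

```text
1.35 [ 0.52723707 -0.15542855  0.16064869] [-1.63902760e-04  9.96002654e-01  8.93234944e-02  9.49792495e-06] [ 0.04710249  0.20801212  0.17793338  1.75439755 -0.03984232  1.18273574
 -1.15554682]
```

View pics/w1.png

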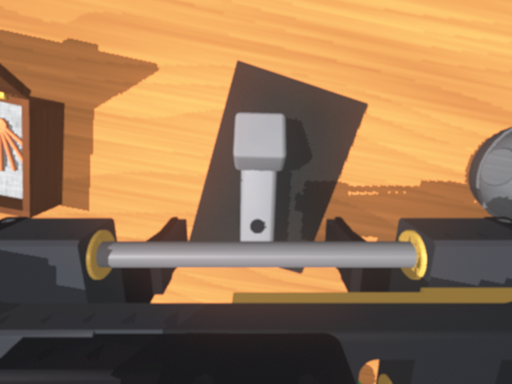

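View pics/s1.png

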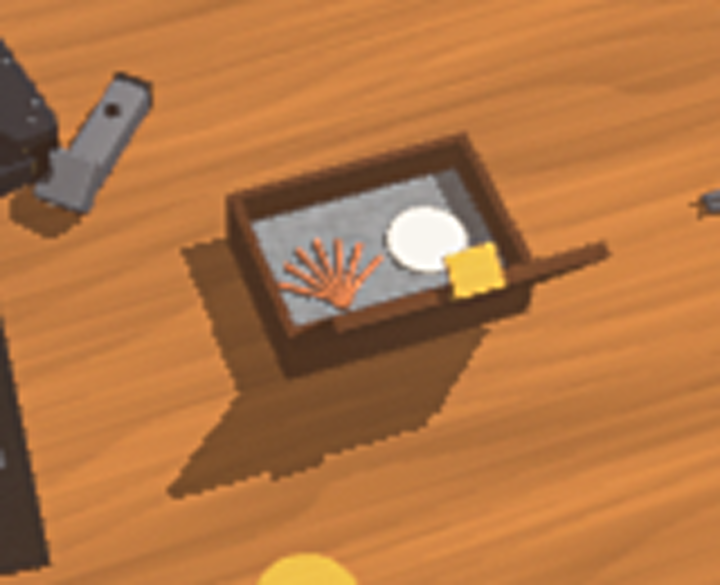

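Wrist view: the scanner is almost parallel to the tool, with body top edges at columns about 241-276 (rows 172-238) and head at 234-286. Scene crop: the case rim corners are (230,195), (465,133), (290,335), and the lid's top edge runs (335,325)-(607,245).

```bash
python3 - <<'E'
import pickle,numpy as np,cv2;from cam import *
np.set_printoptions(precision=4,suppress=True)
o,d=pickle.load(open("d1.pkl","rb"));W,C=d["wrist"],d["scene"];T=toolT(o)@W["T_tool_cam"]
_,d0=pickle.load(open("d0.pkl","rb"));S=d0["side"]
g=cv2.cvtColor(W["color"],cv2.COLOR_BGR2GRAY)
m=(g>115)&(cv2.cvtColor(W["color"],cv2.COLOR_BGR2HSV)[...,1]<50)
P=[]
for v in (185,195,205,232):
    c=np.where(m[v,200:320])[0]+200; a,b=onz(W,(c[0]-.5,v),.04,T),onz(W,(c[-1]+.5,v),.04,T); print(v,c[0],c[-1],a[:2],b[:2],np.linalg.norm(a-b)); P.append((a+b)/2)
P=np.array(P); dv=P[0]-P[-1]; yaw=np.arctan2(dv[1],dv[0]);print("yaw",yaw)
col=np.where(m[100:240,258])[0]+100;print("head top row",col[0])
for h in (.04,.055,.069): print(h,onz(W,(258,col[0]-.5),h,T))
h=onz(W,(258,225.5),.04,T);print("dark hole",h)
k=lambda x,y:(210+(x+.5)/4.5-.5,120+(y+.5)/4.5-.5)
s=lambda x,y:(190+(x+.5)/4-.5,140+(y+.5)/4-.5)
for n,p,z in (("rim -x-y",(230,195),.05),("rim -x+y",(465,133),.05),("rim +x-y",(290,335),.05),("base +x-y",(290,378),0),("base +x+y",(530,310),0)): print(n,onz(C,k(*p),z))
print("rim side -x-y",two(ray(S,s(416,297)),ray(C,k(230,195))))
print("lidcorner+y",two(ray(S,s(53,315)),ray(C,k(605,243))))
print("lidcorner-y",two(ray(S,s(137,133)),ray(C,k(335,320))))
# label via side rays: sheet plane y free; for angles
for a in (2.05,2.1,2.15,2.2):
    u=np.array([-np.cos(a),0,np.sin(a)]);n=np.array([-np.sin(a),0,-np.cos(a)]);H=np.array([.575,.158,.05])
    r=[]
    for q in ((155,235),(185,265),(160,338),(127,290),(156,286),(137,133),(53,315)):
        oo,dd=ray(S,s(*q));p=oo+dd*(n@(H-oo))/(n@dd);r.append([u@(p-H),p[1]])
    print(a,np.array(r).tolist().__repr__() if 0 else np.array(r).round(4).tolist())
for n,p in (("jar side base",(185,201)),):print(n,onz(S,p,0))
print("jar cap",two(ray(S,(184,173)),ray(C,(278,254))))
E
```

```text
185 240 274 [ 0.5271 -0.1382] [ 0.5337 -0.1745] 0.03681136884385363
195 240 274 [ 0.5163 -0.14  ] [ 0.523  -0.1766] 0.037163874444996955
205 240 273 [ 0.5054 -0.1418] [ 0.5119 -0.1777] 0.03645113394990628
232 240 272 [ 0.4746 -0.1469] [ 0.4811 -0.1827] 0.036327404586065315
yaw 0.1592957433208636
head top row 113
0.04 [ 0.6027 -0.1442  0.04  ]
0.055 [ 0.6024 -0.1442  0.055 ]
0.069 [ 0.602  -0.1441  0.069 ]
dark hole [ 0.4858 -0.1656  0.04  ]
rim -x-y [0.4564 0.0728 0.05  ]
rim -x+y [0.4598 0.2399 0.05  ]
rim +x-y [0.5735 0.0701 0.05  ]
base +x-y [0.5738 0.0718 0.    ]
base +x+y [0.5773 0.2407 0.    ]
rim side -x-y (array([0.4547, 0.074 , 0.0466]), np.float64(0.001594697694716325))
lidcorner+y (array([0.639 , 0.2385, 0.1501]), np.float64(0.004395666724224106))
lidcorner-y (array([0.6347, 0.0707, 0.1491]), np.float64(0.0014914967352913071))
2.05 [[0.0788, 0.1308], [0.0452, 0.1205], [0.0465, 0.1871], [0.0854, 0.1876], [0.0638, 0.1604], [0.123, 0.0849], [0.1302, 0.2561]]
2.1 [[0.075, 0.1247], [0.0428, 0.117], [0.0441, 0.1838], [0.0813, 0.1816], [0.0606, 0.1557], [0.1176, 0.0747], [0.1246, 0.2479]]
2.15 [[0.0717, 0.1192], [0.0408, 0.1138], [0.042, 0.1809], [0.0778, 0.1761], [0.0578, 0.1515], [0.113, 0.0654], [0.1198, 0.2404]]
2.2 [[0.0689, 0.1141], [0.0391, 0.1109], [0.0402, 0.1782], [0.0748, 0.1711], [0.0555, 0.1476], [0.109, 0.0568], [0.1156, 0.2334]]
jar side base [0.7645 0.0249 0.    ]
jar cap (array([0.7651, 0.0057, 0.0841]), np.float64(0.00028888558505965107))
```

Emit:
send_rows([
  [-0.003,0.001,0.02,0,0,0.014],
  [-0.0055,0.0015,0.05,0,0,0.014],
  [-0.0055,0.0015,0.08,0,0,0.014],
  [-0.0055,0.0015,0.11,0,0,0.014],
  [-0.0055,0.0015,0.13,0,0,0.014],
  [-0.0055,0.0015,0.142,0,0,0.014],
  [-0.0055,0.0015,0.15,0,0,0.014],
  [-0.0055,0.0015,0.15,0,0,0.014],
  [-0.0055,0.0015,0.15,0,0,0.014],
], grip=1)

```text
clock: 2.35
ee_pos: [0.5226, -0.1584, 0.0114]
eef_rot: [0.0, 0.997, 0.081, 0.001]
ft_force: [-0.7, 0.2, -0.3]
finger_gap: 0.999
```

Emit:
send_rows([
  [0,0,0,0,0,0],
  [0,0,0,0,0,0],
  [0,0,0,0,0,0],
  [0,0,0,0,0,0],
  [0,0,0,0,0,0],
  [0,0,0,0,0,0],
  [0,0,0,0,0,0],
  [0,0,0,0,0,0],
], grip=-1, grip_force=25)

```text
clock: 3.15
ee_pos: [0.5218, -0.1584, 0.0105]
eef_rot: [-0.0, 0.997, 0.08, -0.0]
ft_force: [0.2, 0.5, 0.4]
finger_gap: 0.438
```

Emit:
send_rows([
  [0,0,-0.01,0,0,0],
  [0,0,-0.03,0,0,0],
  [0,0,-0.055,0,0,0],
  [0,0,-0.08,0,0,0],
  [0,0,-0.105,0,0,0],
  [0,0,-0.13,0,0,0],
  [-0.001,-0.01,-0.15,0,0,0.01],
  [-0.003,-0.035,-0.16,0,0,0.02],
  [-0.006,-0.065,-0.16,0,0,0.04],
  [-0.009,-0.1,-0.16,0,0,0.06],
  [-0.012,-0.135,-0.16,0,0,0.08],
  [-0.015,-0.17,-0.16,0,0,0.1],
  [-0.018,-0.205,-0.16,0,0,0.12],
  [-0.021,-0.24,-0.16,0,0,0.14],
  [-0.024,-0.272,-0.16,0,0,0.16],
  [-0.026,-0.3,-0.16,0,0,0.175],
  [-0.028,-0.318,-0.16,0,0,0.181],
  [-0.0285,-0.325,-0.16,0,0,0.181],
  [-0.0285,-0.325,-0.16,0,0,0.181],
  [-0.0285,-0.325,-0.16,0,0,0.181],
])

```text
clock: 5.15
ee_pos: [0.442, 0.1567, 0.1707]
eef_rot: [0.0, 1.0, -0.011, 0.0]
ft_force: [-0.0, -0.2, -1.0]
finger_gap: 0.433
```

```bash
python3 - <<'E'
from cell import readout, vision
import cv2,pickle,numpy as np
d={}
o=readout.get_obs()
for n in ("wrist","scene","side"): d[n]=vision.read_camera(n)
pickle.dump((o,d),open("d2.pkl","wb"));print(o["clock"],o["ee_pos"],o["eef_rot"],o["q"])
w=d["wrist"]["color"]
s=cv2.resize(d["side"]["color"][150:290,190:320],None,fx=3.8,fy=3.8,interpolation=cv2.INTER_CUBIC)[:532]
ww=cv2.resize(w[0:240,110:400],(300,248))
cv2.imwrite("pics/c2.png",s);cv2.imwrite("pics/w2.png",w)
E
```

```text
5.15 [0.4420272  0.15666092 0.17069257] [ 2.12887574e-04  9.99943423e-01 -1.06346628e-02  9.19670284e-05] [-0.32895416  0.03334899 -0.11136517  1.92234638  0.00449762  1.18612722
 -2.0340118 ]
```

View pics/w2.png

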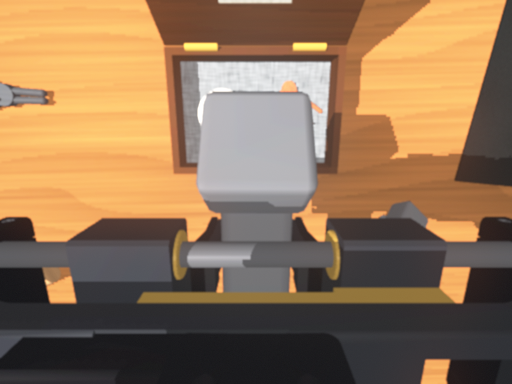

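View pics/c2.png

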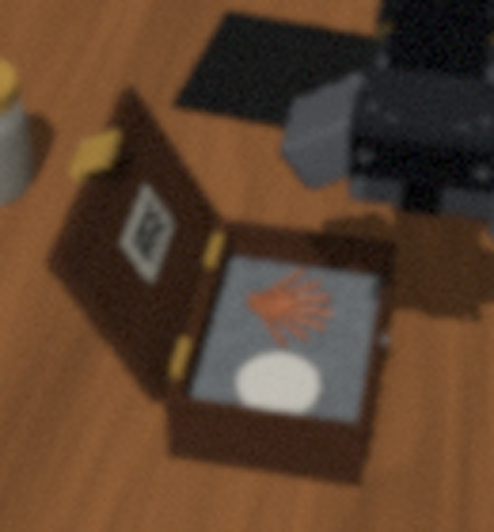

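Wrist view: the scanner head fills columns 198-316, with its front top edge at row 92. Case rim corners are (165,46), (348,46), (173,173), (339,173). The label's lower edge is at row 3, columns 218-291. Side crop: label centred near (148,233) and the tongue at (95,155).

```bash
python3 - <<'E'
import pickle,numpy as np,cv2;from cam import *
from scipy.optimize import brentq
np.set_printoptions(precision=4,suppress=True)
o,d=pickle.load(open("d2.pkl","rb"));W,C,S=d["wrist"],d["scene"],d["side"];Tt=toolT(o);T=Tt@W["T_tool_cam"]
for n,p in (("hinge+y",(165,46)),("hinge-y",(348,46)),("front+y",(173,173)),("front-y",(339,173))): print(n,onz(W,p,.05,T))
w=W["color"];m=(w[:12,200:310].min(2)>150)
print("label rows",m.sum(1)); r=np.where(m[1])[0]+200;print("cols",r.min(),r.max())
# scanner corners
for row,z in ((91.5,.0356),(190,.065),(209,.0364)):
    p=onz(W,(257,row),Tt[2,3]-.0065+z,T);print("scan edge",row,np.linalg.inv(Tt)[:3]@np.r_[p,1])
# side label centroid
s=S["color"][185:240,215:250];hs=cv2.cvtColor(s,cv2.COLOR_BGR2HSV);mm=((hs[...,1]<90)&(hs[...,2]>60)).astype(np.uint8)
n,l,st,ce=cv2.connectedComponentsWithStats(mm);print(st,ce)
i=1+np.argmax(st[1:,4]);c,_=cv2.findContours((l==i).astype(np.uint8),0,1);print(cv2.boxPoints(cv2.minAreaRect(c[0]))+[215,185],cv2.minAreaRect(c[0]))
u=ce[i]+[215,185]
oo,dd=ray(S,u)
for y in (.154,.156,.158):
    p=oo+dd*(y-oo[1])/dd[1]; print("label@y",p, "r",np.hypot(p[0]-.5755,p[2]-.05),"ang",np.pi-np.arctan2(p[2]-.05,p[0]-.5755))
E
```

```text
hinge+y [0.5795 0.238  0.05  ]
hinge-y [0.5759 0.0679 0.05  ]
front+y [0.4597 0.2422 0.05  ]
front-y [0.456  0.0696 0.05  ]
label rows [74 74 72  0  0  0  0  0  0  0  0  0]
cols 218 291
scan edge 91.5 [ 0.0824  0.0007 -0.0291]
scan edge 190 [ 0.0435  0.0007 -0.0585]
scan edge 209 [ 0.0263  0.0008 -0.0299]
[[   0    0   35   55 1609]
 [   6   13   15   27  256]
 [  29   37    6   18   60]] [[17.0193 26.3679]
 [13.2578 26.0625]
 [32.45   47.95  ]]
[[218.2 220.4]
 [226.  197. ]
 [238.6 201.2]
 [230.8 224.6]] ((13.40000057220459, 25.799997329711914), (13.281564712524414, 24.66576385498047), 18.434947967529297)
label@y [0.6069 0.154  0.1007] r 0.05966916808796443 ang 2.12507165787736
label@y [0.6064 0.156  0.1026] r 0.060977287429219366 ang 2.1021547832483853
label@y [0.6059 0.158  0.1044] r 0.062316076972466085 ang 2.080211474927135
```

```bash
cat > tgt.py <<'E'
import pickle,numpy as np;from cam import *
def scan(o,a=2.10,yaw=-.022,H=(.5763,.155,.05),dist=.08,ox=-.001):
    Rz=Rt.from_euler('z',yaw).as_matrix()
    u=Rz@[-np.cos(a),0,np.sin(a)];n=Rz@[-np.sin(a),0,-np.cos(a)]
    lab=np.array(H)+.062*u; win=lab+dist*n
    Rs=Rz@Rt.from_euler('y',(a-np.pi/2)-np.radians(35)).as_matrix()
    org=win-Rs@[.076,0,.021]; tcp=org+Rs@[-ox,0,.0065]
    Rtool=Rs@np.diag([1,-1,-1.]); return lab,win,tcp,plan(o,tcp,Rtool)
E
python3 - <<'E'
from tgt import *
np.set_printoptions(precision=4,suppress=True)
o,d=pickle.load(open("d2.pkl","rb"));W=d["wrist"];T=toolT(o)@W["T_tool_cam"]
print("label bottom edge",onz(W,(254.75,2.7),.0888,T)); print(scan(o))
S=d["side"];lab=scan(o)[0];print("label proj",proj(S,lab),"seen 228.3 211.1")
E
```

```text
label bottom edge [0.5992 0.154  0.0888]
(array([0.6076, 0.1543, 0.1035]), array([0.5386, 0.1558, 0.1439]), array([0.465 , 0.1574, 0.1233]), (array([ 0.0229, -0.0013,  0.0474]), array([0.0004, 0.0815, 0.0007])))
label proj [227.9087 210.2277] seen 228.3 211.1
```

Emit:
send_rows([
  [0.001,0,0.005,0,0.008,0],
  [0.004,0,0.014,0,0.02,0],
  [0.008,0,0.024,0,0.035,0],
  [0.013,0,0.033,0,0.05,0],
  [0.018,-0.001,0.041,0,0.065,0],
  [0.022,-0.001,0.046,0,0.078,0],
  [0.023,-0.001,0.0475,0,0.0815,0],
  [0.023,-0.001,0.0475,0,0.0815,0],
  [0.023,-0.001,0.0475,0,0.0815,0],
  [0.023,-0.001,0.0475,0,0.0815,0],
])

```text
clock: 6.3
ee_pos: [0.4649, 0.1584, 0.1235]
eef_rot: [0.0, 0.999, -0.01, 0.041]
ft_force: [0.5, -0.6, -1.4]
finger_gap: 0.433
```

```bash
python3 - <<'E'
from cell import readout, vision
import cv2
from tgt import *
np.set_printoptions(precision=4,suppress=True)
o=readout.get_obs();d={n:vision.read_camera(n) for n in ("wrist","side","scene")}
pickle.dump((o,d),open("d3.pkl","wb"));print(o["clock"],o["ee_pos"],scan(o)[2:])
w=cv2.resize(d["wrist"]["color"][0:250,100:410],(496,400))
s=cv2.resize(d["side"]["color"][150:250,190:320],(496,382),interpolation=cv2.INTER_CUBIC)
cv2.imwrite("pics/c3.png",np.vstack([w,s])[:782][:, :]) ; cv2.imwrite("pics/c3.png",cv2.resize(np.vstack([w,s]),(380,599)))
im=cv2.resize(np.hstack([cv2.resize(w,(474,382)),s]),(800,315));cv2.imwrite("pics/c3.png",im)
E
```

```text
6.3 [0.4649 0.1584 0.1235] (array([0.465 , 0.1574, 0.1233]), (array([0.0001, 0.001 , 0.0001]), array([-0.0004, -0.0004,  0.0017])))
```

View pics/c3.png

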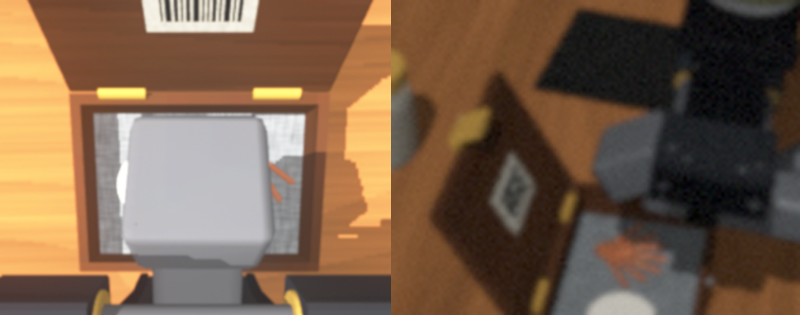

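The left panel (wrist view) shows the label, hinges and scanner head all centred on about column 200. The right panel (side view) shows the head facing the label with an 8 cm gap. One numeric check before the hold.

```bash
python3 - <<'E'
from tgt import *
import cv2
from scipy.optimize import brentq
np.set_printoptions(precision=4,suppress=True)
o,d=pickle.load(open("d3.pkl","rb"));W=d["wrist"];T=toolT(o)@W["T_tool_cam"]
w=W["color"];m=(w[:40,190:320].min(2)>140)
R=np.where(m.any(1))[0];print("rows",R.min(),R.max())
for r in (R.max()-1,R.max()-2): c=np.where(m[r])[0]+190;print(r,c.min(),c.max())
c0,c1=c.min()-.5,c.max()+.5;rb=R.max()+.5
H=np.array([.5763,.155,.05])
f=lambda a:(lambda p:p[0]-(H[0]-.045*np.cos(a)))(onz(W,((c0+c1)/2,rb),.05+.045*np.sin(a),T))
for hx in (.5745,.5763,.578):
    H[0]=hx
    try:a=brentq(f,1.8,2.4);print(hx,"angle",a,onz(W,((c0+c1)/2,rb),.05+.045*np.sin(a),T))
    except Exception as e:print(hx,e,f(1.8),f(2.4))
p,q=[onz(W,(c,rb),.089,T) for c in (c0,c1)];print(p,q,np.linalg.norm(p-q))
# hinge edges now
for n,x in (("hinge+y",(70,92)),("hinge-y",(330,92)),("f+y",(80,270)),("f-y",(321,270))): print(n,onz(W,(100+x[0]*310/397,x[1]*250/315),.05,T))
E
```

```text
rows 0 25
24 216 300
23 216 300
0.5745 angle 2.163124839014419 [0.5996 0.1541 0.0873]
0.5763 angle 2.10095154997557 [0.5991 0.1541 0.0888]
0.578 angle 2.046374148128084 [0.5986 0.1541 0.09  ]
[0.5996 0.1826 0.089 ] [0.5984 0.1256 0.089 ] 0.0570054395119496
hinge+y [0.5797 0.2392 0.05  ]
hinge-y [0.5764 0.0722 0.05  ]
f+y [0.46   0.2423 0.05  ]
f-y [0.4566 0.0732 0.05  ]
```

Emit:
send_rows([
  [0.0003,0.0012,0,0,0.006,0.001],
  [0.0005,0.0012,0,0,0.008,0.001],
  [0.0005,0.0012,0,0,0.008,0.001],
  [0.0005,0.0012,0,0,0.008,0.001],
  [0.0005,0.0012,0,0,0.008,0.001],
  [0.0005,0.0012,0,0,0.008,0.001],
  [0.0005,0.0012,0,0,0.008,0.001],
  [0.0005,0.0012,0,0,0.008,0.001],
  [0.0005,0.0012,0,0,0.008,0.001],
  [0.0005,0.0012,0,0,0.008,0.001],
  [0.0005,0.0012,0,0,0.008,0.001],
  [0.0005,0.0012,0,0,0.008,0.001],
  [0.0005,0.0012,0,0,0.008,0.001],
  [0.0005,0.0012,0,0,0.008,0.001],
  [0.0005,0.0012,0,0,0.008,0.001],
  [0.0005,0.0012,0,0,0.008,0.001],
  [0.0005,0.0012,0,0,0.008,0.001],
  [0.0005,0.0012,0,0,0.008,0.001],
  [0.0005,0.0012,0,0,0.008,0.001],
  [0.0005,0.0012,0,0,0.008,0.001],
])

```text
clock: 8.45
ee_pos: [0.4652, 0.1572, 0.1231]
eef_rot: [0.0, 0.999, -0.011, 0.045]
ft_force: [1.1, -1.2, -1.8]
finger_gap: 0.434
```

Emit:
send_rows([
  [0,0,0,0,0,0],
  [0,0,0,0,0,0],
  [0,0,0,0,0,0],
  [0,0,0,0,0,0],
  [0,0,0,0,0,0],
  [0,0,0,0,0,0],
  [0,0,0,0,0,0],
  [0,0,0,0,0,0],
  [0,0,0,0,0,0],
  [0,0,0,0,0,0],
  [0,0,0,0,0,0],
  [0,0,0,0,0,0],
  [0,0,0,0,0,0],
  [0,0,0,0,0,0],
  [0,0,0,0,0,0],
])

```text
clock: 9.95
ee_pos: [0.4652, 0.1571, 0.1231]
eef_rot: [0.0, 0.999, -0.011, 0.045]
ft_force: [0.3, -0.0, -2.4]
finger_gap: 0.439
```

```bash
python3 - <<'E'
from cell import readout
from tgt import *
np.set_printoptions(precision=4,suppress=True)
o=readout.get_obs();print(o["ee_pos"],o["eef_rot"],scan(o)[3])
c,s=np.cos(.161),np.sin(.161)
R=np.array([[c,s,0],[s,-c,0],[0,0,-1.]])
T=toolT(o)
# waypoints: lift, above mat, placed
for p in ((.44,.157,.17),(.5218,-.1584,.17),(.5218,-.1584,.0105)): print(p,plan(o,p,R))
E
```

```text
[0.4652 0.1571 0.1231] [ 0.0004  0.9989 -0.0106  0.0448] (array([-0.0002, -0.0003, -0.0003]), array([-0.0001, -0.0079,  0.0008]))
(0.44, 0.157, 0.17) (array([-0.0209,  0.0007, -0.049 ]), array([ 0.0081, -0.0893, -0.1821]))
(0.5218, -0.1584, 0.17) (array([ 0.0672,  0.3143, -0.0411]), array([ 0.0081, -0.0893, -0.1821]))
(0.5218, -0.1584, 0.0105) (array([0.053 , 0.3143, 0.1178]), array([ 0.0081, -0.0893, -0.1821]))
```

Emit:
send_rows([
  [-0.003,0,-0.006,0.001,-0.012,0],
  [-0.008,0,-0.018,0.002,-0.035,-0.005],
  [-0.014,0,-0.032,0.003,-0.06,-0.01],
  [-0.019,0.001,-0.044,0.004,-0.08,-0.02],
  [-0.02,0.01,-0.049,0.005,-0.0893,-0.03],
  [-0.016,0.03,-0.049,0.006,-0.0893,-0.045],
  [-0.009,0.06,-0.048,0.006,-0.0893,-0.06],
  [0.001,0.095,-0.047,0.007,-0.0893,-0.075],
  [0.011,0.13,-0.046,0.007,-0.0893,-0.09],
  [0.021,0.165,-0.045,0.007,-0.0893,-0.105],
  [0.031,0.2,-0.044,0.008,-0.0893,-0.12],
  [0.041,0.235,-0.043,0.008,-0.0893,-0.14],
  [0.051,0.265,-0.042,0.008,-0.0893,-0.16],
  [0.059,0.29,-0.041,0.008,-0.0893,-0.175],
  [0.065,0.307,-0.041,0.008,-0.0893,-0.182],
  [0.067,0.314,-0.041,0.008,-0.0893,-0.182],
  [0.067,0.3143,-0.041,0.008,-0.0893,-0.182],
  [0.067,0.3143,-0.041,0.008,-0.0893,-0.182],
])

```text
clock: 11.75
ee_pos: [0.5215, -0.1573, 0.17]
eef_rot: [-0.0, 0.997, 0.081, -0.0]
ft_force: [0.6, 0.0, -1.5]
finger_gap: 0.434
```

Emit:
send_rows([
  [0,0,0.01,0,0,0],
  [0,0,0.03,0,0,0],
  [0,0,0.055,0,0,0],
  [0,0,0.08,0,0,0],
  [0,0,0.105,0,0,0],
  [0,0,0.125,0,0,0],
  [0,0,0.138,0,0,0],
  [0,0,0.146,0,0,0],
  [0,0,0.151,0,0,0],
  [0,0,0.154,0,0,0],
  [0,0,0.154,0,0,0],
  [0,0,0.154,0,0,0],
])

```text
clock: 12.95
ee_pos: [0.522, -0.1585, 0.0165]
eef_rot: [0.0, 0.997, 0.08, 0.0]
ft_force: [0.2, -0.2, -2.1]
finger_gap: 0.436
```

Lower the last few mm slowly, watching the force.

Emit:
send_rows([
  [0,0,0.001,0,0,0],
  [0,0,0.002,0,0,0],
  [0,0,0.003,0,0,0],
  [0,0,0.004,0,0,0],
  [0,0,0.005,0,0,0],
  [0,0,0.0055,0,0,0],
  [0,0,0.0055,0,0,0],
  [0,0,0.0055,0,0,0],
])

```text
clock: 13.75
ee_pos: [0.5216, -0.1584, 0.0106]
eef_rot: [-0.0, 0.997, 0.08, 0.0]
ft_force: [-2.4, 1.1, 2.5]
finger_gap: 0.434
```

Emit:
send_rows([
  [0,0,0,0,0,0],
  [0,0,0,0,0,0],
  [0,0,0,0,0,0],
  [0,0,0,0,0,0],
], grip=0.1)

```text
clock: 14.15
ee_pos: [0.5217, -0.1584, 0.0104]
eef_rot: [0.0, 0.997, 0.08, 0.0]
ft_force: [-0.7, -1.1, -0.6]
finger_gap: 0.543
```

Emit:
send_rows([
  [0,0,0,0,0,0],
  [0,0,0,0,0,0],
  [0,0,0,0,0,0],
  [0,0,0,0,0,0],
  [0,0,-0.005,0,0,0],
  [0,0,-0.015,0,0,0],
  [0,0,-0.03,0,0,0],
  [0,0,-0.06,0,0,0],
  [0,0,-0.1,0,0,0],
  [0,0,-0.14,0,0,0],
  [0,0,-0.18,0,0,0],
  [0,0,-0.22,0,0,0],
  [0,0,-0.24,0,0,0],
  [0,0,-0.24,0,0,0],
], grip=1)

```text
clock: 15.55
ee_pos: [0.523, -0.1589, 0.2548]
eef_rot: [0.001, 0.997, 0.08, 0.003]
ft_force: [-0.3, -0.8, -0.6]
finger_gap: 0.998
```

```bash
python3 - <<'E'
from cell import readout, vision
import cv2
from tgt import *
np.set_printoptions(precision=4,suppress=True)
o=readout.get_obs();d={n:vision.read_camera(n) for n in ("wrist","side")}
pickle.dump((o,d),open("d4.pkl","wb"));print(o["clock"],o["ee_pos"])
cv2.imwrite("pics/c4.png",cv2.resize(np.hstack([d["wrist"]["color"],d["side"]["color"]]),(800,300)))
Rz=Rt.from_euler('z',-.022).as_matrix();R=Rz@np.diag([1,-1,-1.])
for p in ((.5216,-.1584,.25),(.72,.10,.27),(.72,.152,.15)): print(p,plan(o,p,R))
E
```

```text
15.55 [ 0.523  -0.1589  0.2548]
(0.5216, -0.1584, 0.25) (array([-0.0013, -0.0007,  0.0048]), array([ 0.0015, -0.0066,  0.1827]))
(0.72, 0.1, 0.27) (array([ 0.236 , -0.224 , -0.0141]), array([ 0.0015, -0.0066,  0.1827]))
(0.72, 0.152, 0.15) (array([ 0.2436, -0.2755,  0.1058]), array([ 0.0015, -0.0066,  0.1827]))
```

View pics/c4.png

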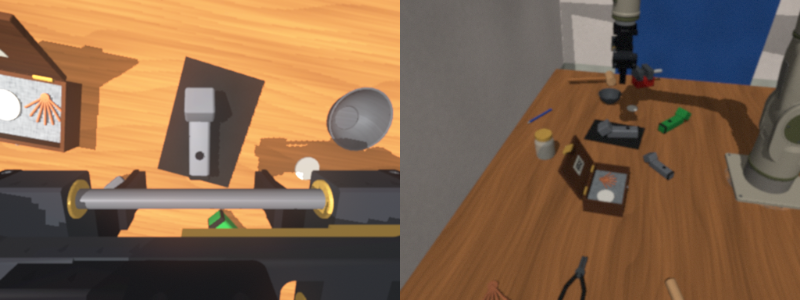

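The scanner rests upright on its mat at wrist-panel (200,130). Jar, bowl, blank and case are undisturbed. Next I close the fingers and go behind the lid.

Emit:
send_rows([
  [0.006,-0.008,0,0,-0.002,0.01],
  [0.022,-0.026,0,0,-0.005,0.03],
  [0.044,-0.052,0,0.0015,-0.0066,0.05],
  [0.068,-0.08,0,0.0015,-0.0066,0.07],
  [0.092,-0.109,0,0.0015,-0.0066,0.09],
  [0.116,-0.138,0,0.0015,-0.0066,0.11],
  [0.14,-0.166,0,0.0015,-0.0066,0.13],
  [0.164,-0.194,0,0.0015,-0.0066,0.145],
  [0.188,-0.222,0,0.0015,-0.0066,0.16],
  [0.21,-0.249,0,0.0015,-0.0066,0.175],
  [0.225,-0.267,0,0.0015,-0.0066,0.183],
  [0.234,-0.277,0.004,0.0015,-0.0066,0.183],
  [0.234,-0.277,0.004,0.0015,-0.0066,0.183],
  [0.234,-0.277,0.004,0.0015,-0.0066,0.183],
], grip=-1)

```text
clock: 17.05
ee_pos: [0.7078, 0.1514, 0.2455]
eef_rot: [0.0, 1.0, -0.011, -0.004]
ft_force: [0.4, -0.6, 0.6]
finger_gap: 0.007
```

```bash
cat > lid.py <<'E'
from cell import readout
from tgt import *
np.set_printoptions(precision=4,suppress=True)
o=readout.get_obs();print(o["clock"],o["ee_pos"],o["finger_gap"],o["ft_force"])
Rz=Rt.from_euler('z',-.022).as_matrix();R=Rz@np.diag([1,-1,-1.])
H=np.array([.5763,.155,.05])
def P(a,rho=.105,w=.01): return H+Rz@[-rho*np.cos(a)+.01*np.sin(a)+w,0,rho*np.sin(a)+.01*np.cos(a)]
E
python3 - <<'E'
from lid import *
for p in ((.705,.152,.14),(.66,.153,.14),P(1.57)): print(np.array(p),plan(o,p,R))
o2=dict(o);o2["ee_pos"]=P(1.57);o2["eef_rot"]=Rt.from_matrix(R).as_quat()[[3,0,1,2]]
for a in np.arange(1.4,-.01,-.2): print(round(a,2),P(a),plan(o2,P(a),R)[0])
E
```

```text
17.05 [0.7078 0.1514 0.2455] 0.0074935681368521 [ 0.4088 -0.6048  0.6128]
[0.705 0.152 0.14 ] (array([-0.002 , -0.0006,  0.1055]), array([ 0.0003,  0.008 , -0.0009]))
[0.66  0.153 0.14 ] (array([-0.047 , -0.0005,  0.1059]), array([ 0.0003,  0.008 , -0.0009]))
[0.5962 0.1546 0.155 ] (array([-0.1109, -0.0006,  0.0914]), array([ 0.0003,  0.008 , -0.0009]))
1.4 [0.5783 0.155  0.1552] [-0.0179  0.     -0.0002]
1.2 [0.5576 0.1554 0.1515] [-0.0386  0.      0.0035]
1.0 [0.538  0.1558 0.1438] [-0.0582  0.      0.0113]
0.8 [0.5203 0.1562 0.1323] [-0.0759  0.      0.0227]
0.6 [0.5053 0.1566 0.1175] [-0.0909  0.      0.0375]
0.4 [0.4935 0.1568 0.1001] [-0.1027  0.      0.0549]
0.2 [0.4854 0.157  0.0807] [-0.1108  0.      0.0743]
0.0 [0.4813 0.1571 0.06  ] [-0.1149 -0.      0.095 ]
```

Descend behind the lid, then push it slowly up to about upright.

Emit:
send_rows([
  [0,0,0.01,0,0.003,0],
  [0,0,0.03,0,0.006,0],
  [0,0,0.055,0,0.008,0],
  [-0.001,0,0.08,0,0.008,0],
  [-0.002,0,0.097,0,0.008,0],
  [-0.003,0,0.105,0,0.008,0],
  [-0.006,0,0.106,0,0.008,0],
  [-0.012,0,0.106,0,0.008,0],
  [-0.02,0,0.106,0,0.008,0],
  [-0.028,0,0.106,0,0.008,0],
  [-0.034,0,0.106,0,0.008,0],
  [-0.04,0,0.106,0,0.008,0],
  [-0.046,0,0.106,0,0.008,0],
  [-0.052,0,0.106,0,0.008,0],
  [-0.058,0,0.106,0,0.008,0],
  [-0.064,0,0.106,0,0.008,0],
  [-0.07,0,0.105,0,0.008,0],
  [-0.076,0,0.104,0,0.008,0],
])

```text
clock: 18.85
ee_pos: [0.6309, 0.1543, 0.1429]
eef_rot: [-0.0, 1.0, -0.011, 0.001]
ft_force: [0.6, 0.2, 1.9]
finger_gap: 0.004
```

Emit:
send_rows([
  [-0.006,0,-0.002,0,0,0],
  [-0.012,0,-0.005,0,0,0],
  [-0.018,0,-0.008,0,0,0],
  [-0.024,0,-0.01,0,0,0],
  [-0.03,0,-0.012,0,0,0],
  [-0.034,0,-0.012,0,0,0],
])

```text
clock: 19.45
ee_pos: [0.5971, 0.1551, 0.1553]
eef_rot: [-0.001, 1.0, -0.011, 0.001]
ft_force: [0.5, 0.2, 1.4]
finger_gap: 0.006
```

```bash
python3 - <<'E'
from lid import *
for a in np.arange(1.5,-.01,-.1): print(round(a,2),plan(o,P(a),R)[0])
E
```

```text
19.45 [0.5971 0.1551 0.1553] 0.005527437885622064 [0.4975 0.1873 1.3542]
1.5 [-0.0083  0.0006 -0.0001]
1.4 [-0.0188  0.0006  0.0001]
1.3 [-0.0293  0.0006  0.0014]
1.2 [-0.0396  0.0006  0.0038]
1.1 [-0.0496  0.0006  0.0071]
1.0 [-0.0592  0.0006  0.0115]
0.9 [-0.0683  0.0006  0.0167]
0.8 [-0.0768  0.0006  0.0229]
0.7 [-0.0847  0.0006  0.0299]
0.6 [-0.0919  0.0006  0.0376]
0.5 [-0.0983  0.0006  0.046 ]
0.4 [-0.1037  0.0006  0.055 ]
0.3 [-0.1083  0.0006  0.0645]
0.2 [-0.1119  0.0007  0.0745]
0.1 [-0.1145  0.0007  0.0847]
-0.0 [-0.116   0.0007  0.0951]
```

Emit:
send_rows([
  [-0.006,0.0005,0,0,0,0],
  [-0.0125,0.0005,0,0,0,0],
  [-0.019,0.0005,0,0,0,0],
  [-0.024,0.0005,0.0007,0,0,0],
  [-0.0293,0.0005,0.0014,0,0,0],
  [-0.0345,0.0005,0.0025,0,0,0],
  [-0.0396,0.0005,0.0038,0,0,0],
  [-0.0446,0.0005,0.0054,0,0,0],
  [-0.0496,0.0005,0.0071,0,0,0],
  [-0.0544,0.0005,0.0092,0,0,0],
  [-0.0592,0.0005,0.0115,0,0,0],
  [-0.0638,0.0005,0.014,0,0,0],
  [-0.0683,0.0005,0.0167,0,0,0],
  [-0.0726,0.0005,0.0197,0,0,0],
  [-0.0768,0.0005,0.0229,0,0,0],
  [-0.0808,0.0005,0.0263,0,0,0],
  [-0.0847,0.0005,0.0299,0,0,0],
  [-0.0884,0.0005,0.0337,0,0,0],
  [-0.0919,0.0005,0.0376,0,0,0],
  [-0.0952,0.0005,0.0418,0,0,0],
])

```text
clock: 21.45
ee_pos: [0.5021, 0.1567, 0.1126]
eef_rot: [-0.0, 1.0, -0.011, 0.001]
ft_force: [0.5, -0.4, -0.2]
finger_gap: 0.006
```

Emit:
send_rows([
  [-0.003,0,0.0042,0,0,0],
  [-0.006,0,0.0086,0,0,0],
  [-0.0085,0,0.0132,0,0,0],
  [-0.011,0,0.018,0,0,0],
  [-0.0131,0,0.0227,0,0,0],
  [-0.015,0,0.0277,0,0,0],
  [-0.0167,0,0.0327,0,0,0],
  [-0.0167,0,0.0327,0,0,0],
])

```text
clock: 22.25
ee_pos: [0.485, 0.1569, 0.0794]
eef_rot: [-0.0, 1.0, -0.011, 0.0]
ft_force: [0.2, 0.1, -0.9]
finger_gap: 0.003
```

```bash
python3 - <<'E'
from lid import *
from cell import vision
import cv2
for a in (.2,.1,0): print(round(a,2),plan(o,P(a),R)[0])
print(plan(o,(.475,.157,.06),R)[0])
d={n:vision.read_camera(n) for n in ("scene","side")}
s=cv2.resize(d["side"]["color"][150:290,190:330],(400,400));c=cv2.resize(d["scene"]["color"][110:240,220:350],(400,400))
cv2.imwrite("pics/c5.png",np.hstack([s,c]))
E
```

```text
22.25 [0.485  0.1569 0.0794] 0.0025884011121250945 [ 0.1566  0.085  -0.905 ]
0.2 [ 0.0004 -0.0001 -0.0013]
0.1 [-0.0022 -0.0001  0.0089]
0 [-0.0037 -0.0001  0.0194]
[-0.01    0.0001  0.0194]
```

View pics/c5.png

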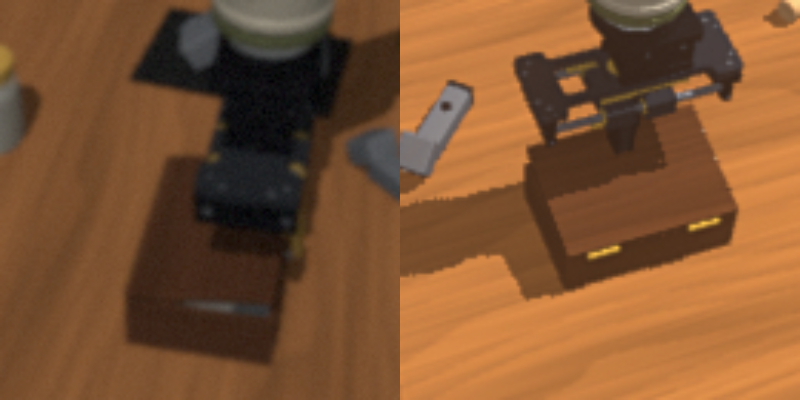

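The lid is nearly shut, with a thin gap still showing in the left panel at (230,307) and the fingertips on its front part. Now press down.

Emit:
send_rows([
  [-0.001,0,0.004,0,0,0],
  [-0.002,0,0.008,0,0,0],
  [-0.003,0,0.012,0,0,0],
  [-0.004,0,0.015,0,0,0],
  [-0.004,0,0.017,0,0,0],
  [-0.004,0,0.019,0,0,0],
  [-0.004,0,0.02,0,0,0],
  [-0.004,0,0.02,0,0,0],
])

```text
clock: 23.15
ee_pos: [0.4816, 0.1571, 0.0602]
eef_rot: [-0.0, 1.0, -0.011, 0.0]
ft_force: [-1.9, -0.5, 4.9]
finger_gap: 0.004
```

Emit:
send_rows([
  [0,0,0.0005,0,0,0],
  [0,0,0.001,0,0,0],
  [0,0,0.0015,0,0,0],
  [0,0,0.002,0,0,0],
  [0,0,0.002,0,0,0],
  [0,0,0.002,0,0,0],
])

```text
clock: 23.75
ee_pos: [0.4817, 0.1572, 0.0599]
eef_rot: [-0.0, 1.0, -0.011, 0.001]
ft_force: [-9.2, -3.4, 24.7]
finger_gap: 0.005
```

A hard stop at z = 0.060 with 25 N says the lid is on its rim. Retract and check that it stays shut.

Emit:
send_rows([
  [0,0,-0.003,0,0,0],
  [0,0,-0.01,0,0,0],
  [0,0,-0.03,0,0,0],
  [-0.01,0,-0.06,0,0,0],
  [-0.02,0,-0.1,0,0,0],
  [-0.02,0.03,-0.14,0,0,0],
  [-0.02,0.06,-0.18,0,0,0],
  [-0.02,0.1,-0.2,0,0,0],
  [-0.02,0.14,-0.2,0,0,0],
  [-0.02,0.16,-0.2,0,0,0],
  [-0.02,0.16,-0.2,0,0,0],
  [-0.02,0.16,-0.2,0,0,0],
])

```text
clock: 24.95
ee_pos: [0.4578, -0.0021, 0.258]
eef_rot: [-0.001, 1.0, -0.011, 0.001]
ft_force: [-0.2, 0.2, 0.2]
finger_gap: 0.006
```

```bash
python3 - <<'E'
from lid import *
from cell import vision
import cv2
d={n:vision.read_camera(n) for n in ("scene","side")}
pickle.dump((o,d),open("d6.pkl","wb"))
s=cv2.resize(d["side"]["color"][130:290,165:325],(400,400));c=cv2.resize(d["scene"]["color"][100:290,150:420],(400,281))
c=np.vstack([c,np.zeros((119,400,3),np.uint8)])
cv2.imwrite("pics/c6.png",np.hstack([s,c]))
E
```

```text
24.95 [ 0.4578 -0.0021  0.258 ] 0.006143675982315192 [-0.1553  0.2006  0.2139]
```

View pics/c6.png

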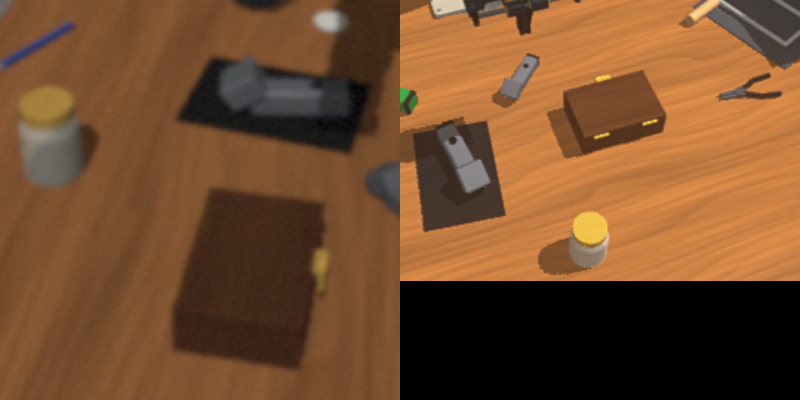

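The lid is shut with no gap left, and the tongue is over the front at left-panel (320,270). The scanner is upright on its mat, and the jar and pliers are where they were.

```bash
python3 -c "
from cell import workorder
print(workorder.finish_job())"
```

```text
the job is handed in; nothing more can be done
None
```

The job is done and handed in at about 25 s of the 64 s allowed; no verdict is reported.

- **Scan:** I gripped the larger grey scanner and held its window about 8 cm from the label for about 3.3 s. Pose drift was about 0.1 mm. My estimates of the lid angle ranged from 2.05 to 2.16 rad, and I aimed for about 2.09. The aim is therefore uncertain by roughly 1–4 degrees and 1–2 mm, and no scan signal was available to confirm a read.
- **Scanner return:** I lowered it onto the mat until it touched lightly and released it in two steps. The last picture shows it upright on the mat.
- **Lid:** I pushed it over from behind and pressed down to a hard stop at 60 mm, the expected shut height, with about 25 N. After I backed the arm away, the picture shows the lid shut with no gap. The catch itself could only be judged from that.
- **Bystanders:** the jar and pliers look undisturbed in the last pictures. The bowl and blank were last seen clearly in the wrist view after the scanner went back, and the arm did not go near them after that.

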